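# Start the bun hold timers in order

## Task

Start the hold timers for the three pans of buns in the order the pans came out of the oven: tap the red cap first, then the yellow one, then the blue one, each lightly with the fingertips, pushing it all the way down, where it stays. Leave the spare green timer unpressed, leave all the timers standing where they are without lifting them or shoving them along, and do not disturb the other things on the counter.

Things in the scene. Friction and masses are not known exactly. Their poses are not given: they have to be found in the camera images.
- timer_red: The hold timer with the red cap (to be tapped): a loose white plastic block of roughly 350 g, 88 x 76 mm and 38 mm high, on a rubber foot, with a small dark display on its top. Origin at the centre of its underside; x along the 88 mm side, away from the display towards the cap, z up. All four timers are alike but for the cap's colour.
- cap_red_top (a point): Centre of the flat top of that timer's round red cap: 46 mm across, 68 mm above the table when up, 12 mm off the block's centre along the timer's x. Moves with the cap. The cap rides on its latch through a spring cushion (1.1 N per mm, 14 mm of give, springs back): it sinks about 3 mm before the latch moves and gives softly for up to 14 mm past the latch's stop.
- cap_red (a joint): How far the latch under the red cap is pressed, in m: 0 is up, 0.010 is its stop (the released cap's top is then 58 mm above the table). Starts within 1 mm of up. It gives way at about 3 N and has no return spring: it stays where it is left. It counts as down from 0.007 on. A push of 5 to 10 N is right; over 25 N is too hard.
- timer_yellow: The hold timer with the yellow cap (to be tapped): a loose white plastic block of roughly 350 g, 88 x 76 mm and 38 mm high, on a rubber foot, with a small dark display on its top. Origin at the centre of its underside; x along the 88 mm side, away from the display towards the cap, z up. All four timers are alike but for the cap's colour.
- cap_yellow_top (a point): Centre of the flat top of that timer's round yellow cap: 46 mm across, 68 mm above the table when up, 12 mm off the block's centre along the timer's x. Moves with the cap. The cap rides on its latch through a spring cushion (1.1 N per mm, 14 mm of give, springs back): it sinks about 3 mm before the latch moves and gives softly for up to 14 mm past the latch's stop.
- cap_yellow (a joint): How far the latch under the yellow cap is pressed, in m: 0 is up, 0.010 is its stop (the released cap's top is then 58 mm above the table). Starts within 1 mm of up. It gives way at about 3 N and has no return spring: it stays where it is left. It counts as down from 0.007 on. A push of 5 to 10 N is right; over 25 N is too hard.
- timer_blue: The hold timer with the blue cap (to be tapped): a loose white plastic block of roughly 350 g, 88 x 76 mm and 38 mm high, on a rubber foot, with a small dark display on its top. Origin at the centre of its underside; x along the 88 mm side, away from the display towards the cap, z up. All four timers are alike but for the cap's colour.
- cap_blue_top (a point): Centre of the flat top of that timer's round blue cap: 46 mm across, 68 mm above the table when up, 12 mm off the block's centre along the timer's x. Moves with the cap. The cap rides on its latch through a spring cushion (1.1 N per mm, 14 mm of give, springs back): it sinks about 3 mm before the latch moves and gives softly for up to 14 mm past the latch's stop.
- cap_blue (a joint): How far the latch under the blue cap is pressed, in m: 0 is up, 0.010 is its stop (the released cap's top is then 58 mm above the table). Starts within 1 mm of up. It gives way at about 3 N and has no return spring: it stays where it is left. It counts as down from 0.007 on. A push of 5 to 10 N is right; over 25 N is too hard.
- timer_green: The hold timer with the green cap (the spare, to be left alone with its cap up): a loose white plastic block of roughly 350 g, 88 x 76 mm and 38 mm high, on a rubber foot, with a small dark display on its top. Origin at the centre of its underside; x along the 88 mm side, away from the display towards the cap, z up. All four timers are alike but for the cap's colour.
- cap_green_top (a point): Centre of the flat top of that timer's round green cap: 46 mm across, 68 mm above the table when up, 12 mm off the block's centre along the timer's x. Moves with the cap. The cap rides on its latch through a spring cushion (1.1 N per mm, 14 mm of give, springs back): it sinks about 3 mm before the latch moves and gives softly for up to 14 mm past the latch's stop.
- cap_green (a joint): How far the latch under the green cap is pressed, in m: 0 is up, 0.010 is its stop (the released cap's top is then 58 mm above the table). Starts within 1 mm of up. It gives way at about 3 N and has no return spring: it stays where it is left. It counts as down from 0.007 on. A push of 5 to 10 N is right; over 25 N is too hard.
- bun: A loose round burger bun, 78 mm across and 35 mm high, golden brown. A bystander. Origin at the centre of its underside.
- ramekin: A loose white ceramic ramekin, 72 mm across and 42 mm high, empty. A bystander. Origin at the centre of its underside.
- shaker: A loose clear shaker with a steel top, 48 mm across and 75 mm high. A bystander. Origin at the centre of its underside.
- sauce_bottle: A loose red squeeze bottle with a nozzle, 64 mm across and 200 mm high, standing at the right of the work. A bystander. Origin at the centre of its underside.
- mustard_bottle: A loose yellow squeeze bottle with a nozzle, 64 mm across and 200 mm high, standing at the left of the work. A bystander. Origin at the centre of its underside.
- tumbler: A loose red plastic tumbler, empty, 72 mm across and 88 mm high. A bystander. Origin at the centre of its underside.
There are look-alikes about, which are no part of the job. Leave any purple look-alike of the timer_blue alone.

How it is judged:
By the outcome, as a careful person would: the job done as asked, in the order asked, and still so for the second after the job is handed in, with the robot touching nothing.
It also fails if it takes over 48 s, if anything falls off the work surface, if the arm or the gripper's body presses on something with over 40 N, if the wrist force passes 120 N, or if a joint passes its speed limit or range.

## Robot

A 6-joint arm with a two-finger parallel gripper is mounted at the origin on the work surface. World frame = base frame: x ahead of the robot, y to its left, z up, the work surface at z = 0. Lengths are in m, angles in rad, forces in N, time in s.
With the tool pointing down it reaches from about 0.425 to 0.95 m from the base axis. Payload 14.7 kg.
Tool frame: the origin (TCP) lies on the centre line of the jaws, within the pads' length; the fingertips stand 19 mm ahead of it and the grasp point (between the pads) is the TCP; y points along the fingers, z is the direction in which the jaws open and shut, and the axes are right-handed (so a half turn about y gives the same grasp; the last joint's range is limited). The gripper opens to 85 mm and grips with 20 to 120 N. Pads are 22 mm wide; open, the fingers measure 114 mm over their backs; the gripper's body (76 mm by 85 mm) begins 54 mm behind the grasp point. The pads swing forward as they close: fully open they stand 13 mm farther back than shut.
Start: joints at [-1.386, 0.48, 1.596, -0, 1.065, -0.047], TCP at [0.149, -0.633, 0.25] pointing down, gripper open.
Joint ranges: [-2.75, 2.75], [-0.82, 2.05], [0.23, 2.67], [-1.56, 4.7], [0.09, 2.69], [-2.92, 2.92]. Speed limits (rad/s): [1.89, 1.89, 2.39, 3.01, 3.01, 3.01].

## Interface

Orientations are given as a unit quaternion [x, y, z, w].
In Python, from workcell import env gives the robot as it stands.
- The arm moves only by the tool carry_out, never from a script. Its arguments are lists of equal length, an entry for each row: "dp": the shift along the tool's x, y, z in mm, a list of three; "turn": the turn about the tool's y in rad. A call has 1 to 20 rows; each row is the pose to reach, as a shift and turn from the pose commanded when the call began, along the tool's axes at that moment; what a row does not reach only later rows make up. A row lasts 1/10 s, in which the tool goes at most 50 mm and 8.59 degrees, less where a joint would pass 70% of its speed; a pose out of reach is approached as far as the arm can. A call with a gripper value outside its range is refused whole. "claw" is the closure in counts, from 0 (fully open) to 255 (shut), set as the call begins (left out, the last holds). The fingers move at their own pace and stop on an object; the grip force is fixed at half the most. Time passes only in rows, so rows that repeat a pose let the fingers close. It gives the time, the measured TCP pose, the force and the opening at its end, in the units of the state.
- env.sense(): the state, without advancing time (a new reading comes with each control period).
- env.read_camera(name): name is "scene" or "top"; returns a dict with "img" (400x640x3 uint8, red, green, blue), "fx", "fy", "cx", "cy" (pixels), "D" ([k1, k2, p1, p2, k3] as OpenCV has them; the pictures are not rectified), "world_from_camera" (4x4, takes a point from camera to world coordinates). Camera axes: x right, y up, looking along -z (the intrinsics and any distortion apply to the point x, -y, -z); pixel columns grow to the right and rows downward; lengths in m; the calibration is good to about 2 mm. A picture is of the moment at which its call begins. There is no depth.
- env.job_done(): hands the job in, once; it reports no verdict.
The state is a dict: "t": time; "joints": joint angles; "qd": joint speeds; "effort": joint torques, N m; "position": TCP position; "eef_rot": TCP orientation; "ft_force": force on the tool from outside, world axes, zero at the start; "moment": the same for the moment, N m; "finger_gap": finger opening in m.
Only numpy, scipy, OpenCV 4.12 (cv2) and the standard library are available. Lean on these libraries where they do the work, as an engineer would, in place of code of your own. Each camera call takes 0.05 s, during which the arm holds its last target.

## Working session

There is one attempt and no reset: what is moved stays moved. The work goes in short steps, Python scripts to look and compute and a tool call to move; the robot and the scene stay as the last step left them, time stands still between calls to the robot, and variables do not carry over. Pictures are saved under pics/ and viewed, and the job is handed in when it is done.

Besides the shell and the picture viewer there is one more tool, called as name(argument=value, ...) on one line, values as JSON. carry_out: Moves the arm, as the interface text tells. Its arguments: {"type":"object","properties":{"dp":{"type":"array"},"turn":{"type":"array"},"claw":{"type":"number"}},"required":["dp","turn"]}

```bash
mkdir -p pics; ls; python3 - <<'E'
from workcell import env
import cv2,pickle
s=env.sense()
for k in('t','position','eef_rot','ft_force','finger_gap'):print(k,s[k])
d={}
for n in('scene','top'):
    c=env.read_camera(n);d[n]=c
    cv2.imwrite(f'pics/{n}0.png',c['img'][:,:,::-1])
    print(n,{k:c[k] for k in c if k!='img'})
pickle.dump(d,open('cams.pkl','wb'))
E
```

```text
pics
t 0.0
position [ 0.14925908 -0.63222675  0.24967153]
eef_rot [-0.08179127  0.70278566 -0.70194136  0.08173641]
ft_force [0.836756   0.83880621 0.68180276]
finger_gap 0.08510737059934637
scene {'fx': 410.5270897393123, 'fy': 410.5270897393123, 'cx': 326.1631572681764, 'cy': 200.22633025207054, 'D': array([-0.0186401,  0.       ,  0.       ,  0.       ,  0.       ]), 'world_from_camera': array([[-0.21881709, -0.8195641 ,  0.52955997,  1.19465292],
       [ 0.97576474, -0.18295392,  0.12004596,  0.16091111],
       [-0.00150029,  0.54299405,  0.8397352 ,  1.2772621 ],
       [ 0.        ,  0.        ,  0.        ,  1.        ]])}
top {'fx': 513.3496817501608, 'fy': 513.3496817501608, 'cx': 321.0376825006663, 'cy': 200.34399628597802, 'D': array([-0.13923091,  0.        ,  0.        ,  0.        ,  0.        ]), 'world_from_camera': array([[-1.27841810e-02,  9.88018568e-01, -1.53804659e-01,
         1.80906013e-01],
       [-9.99918269e-01, -1.26102173e-02,  2.10661599e-03,
        -7.41553301e-03],
       [ 1.41865546e-04,  1.53819020e-01,  9.88099028e-01,
         1.79612755e+00],
       [ 0.00000000e+00,  0.00000000e+00,  0.00000000e+00,
         1.00000000e+00]])}
```

View pics/scene0.png

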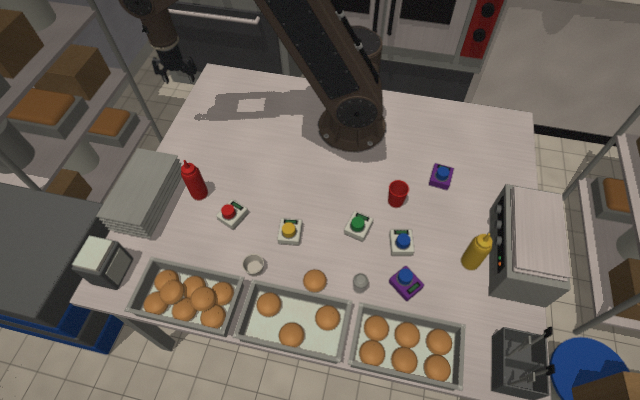

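View pics/top0.png

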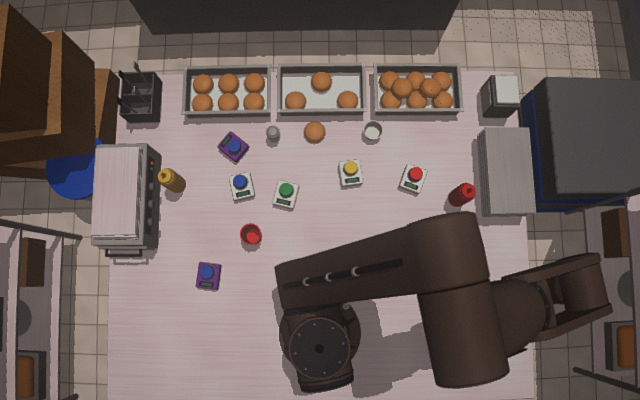

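Candidates:
- **Red:** white timer at scene (228,212) / top (415,174). Also red are the tumbler (251,234) and sauce bottle (461,194) in top.
- **Yellow:** timer at scene (289,230) / top (350,168). Also yellow is the mustard bottle, top (171,180).
- **Blue:** white-bodied timer at scene (403,241) / top (240,182). Purple look-alikes are at top (233,147) and (208,271).
- **Green:** the spare, at top (286,190). Leave it alone.

I'll pick the white-bodied ones, then check them in a crop and measure.

```bash
cat > h.py <<'E'
import numpy as np,cv2,pickle
def ray(c,p):
    K=np.array([[c['fx'],0,c['cx']],[0,c['fy'],c['cy']],[0,0,1]])
    u=cv2.undistortPoints(np.array([[p]],float),K,c['D'])[0,0]
    T=c['world_from_camera'];return T[:3,3],T[:3,:3]@np.array([u[0],-u[1],-1])
def atz(c,p,z):
    o,d=ray(c,p);return o+d*(z-o[2])/d[2]
def tri(cs,ps):
    A=np.zeros((3,3));b=np.zeros(3)
    for c,p in zip(cs,ps):
        o,d=ray(c,p);d=d/np.linalg.norm(d);M=np.eye(3)-np.outer(d,d);A+=M;b+=M@o
    return np.linalg.solve(A,b)
HUE={'red':(174,6),'yellow':(20,32),'blue':(100,124),'green':(55,85)}
def capc(c,p,col,r=14):
    hsv=cv2.cvtColor(c['img'],cv2.COLOR_RGB2HSV);x,y=p
    w=hsv[y-r:y+r+1,x-r:x+r+1].astype(int);lo,hi=HUE[col];H=w[...,0]
    m=((H>=lo)&(H<=hi)) if lo<hi else ((H>=lo)|(H<=hi))
    m&=(w[...,1]>110)&(w[...,2]>60)
    return m,w
E
python3 - <<'E'
from h import *
d=pickle.load(open('cams.pkl','rb'))
P={'red':((228,212),(415,174)),'yellow':((289,230),(350,168)),'blue':((403,241),(240,182)),'green':((357,224),(286,190))}
rows=[]
for k,(a,b) in P.items():
    ps=[];cr=[]
    for n,p in zip(('scene','top'),(a,b)):
        m,w=capc(d[n],p,k)
        cnt,lab,st,ce=cv2.connectedComponentsWithStats(m.astype(np.uint8))
        i=1+np.argmax(st[1:,4]);ps.append(ce[i]+np.array(p)-14);print(k,n,ps[-1].round(1),st[i])
        x,y=p;cr.append(cv2.resize(d[n]['img'][y-18:y+19,x-18:x+19],(190,190),interpolation=cv2.INTER_CUBIC))
    print(' tri',tri([d['scene'],d['top']],ps).round(4),'z=.064',atz(d['scene'],ps[0],.064).round(4),atz(d['top'],ps[1],.064).round(4))
    rows.append(np.vstack(cr))
cv2.imwrite('pics/crop.png',np.hstack(rows)[:,:,::-1])
from workcell import env
from scipy.spatial.transform import Rotation as R
print(R.from_quat(env.sense()['eef_rot']).as_matrix().round(4))
E
```

```text
red scene [228.  211.1] [  7   6  15  15 168]
red top [415.8 173.1] [  9   7  13  14 137]
 tri [ 0.5429 -0.3402  0.0551] z=.064 [ 0.5474 -0.3349  0.064 ] [ 0.5416 -0.3401  0.064 ]
yellow scene [288.3 229.3] [  7   6  14  16 175]
yellow top [350.4 166.6] [  8   7  13  12 123]
 tri [ 0.5682 -0.1135  0.058 ] z=.064 [ 0.5712 -0.1114  0.064 ] [ 0.5671 -0.1139  0.064 ]
blue scene [402.8 240.3] [  7   6  14  16 166]
blue top [239.1 180.6] [  7   7  13  12 122]
 tri [0.5244 0.2711 0.0567] z=.064 [0.5285 0.2698 0.064 ] [0.5229 0.2705 0.064 ]
green scene [357.7 222.7] [  8   4  16  17 166]
green top [285.  188.7] [ 8  8 11 11 47]
 tri [0.4929 0.112  0.0609] z=.064 [0.4947 0.112  0.064 ] [0.4924 0.1119 0.064 ]
[[-9.733e-01 -2.000e-04  2.297e-01]
 [-2.297e-01  1.100e-03 -9.733e-01]
 [-1.000e-04 -1.000e+00 -1.100e-03]]
```

View pics/crop.png

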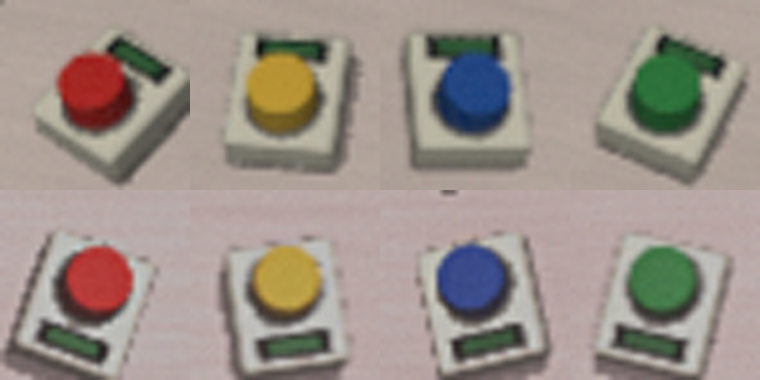

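The crops show all four white-bodied timers with the expected caps: red, yellow, blue and green. Cap-top estimates are red (0.542,-0.340), yellow (0.567,-0.114) and blue (0.523,0.2705), with z about 0.06–0.07. Next I'll close the fingers and move above red at transit height.

carry_out(dp=[[-25,0,-10.8],[-50,0,-21.6],[-75,0,-32.4],[-100,0,-43.2],[-125,0,-54],[-150,0,-64.8],[-175,0,-75.6],[-200,0,-86.4],[-225,0,-97.2],[-250,0,-108],[-275,0,-118.8],[-300,0,-129.6],[-325,0,-140.4],[-350,0,-151.2],[-375,0,-162],[-400,0,-172.8],[-425,0,-183.6],[-449,0,-194],[-449,0,-194],[-449,0,-194]], turn=[0,0,0,0,0,0,0,0,0,0,0,0,0,0,0,0,0,0,0,0], claw=255)

```text
t: 2.1
position: [0.5418, -0.3402, 0.2499]
eef_rot: [-0.082, 0.702, -0.702, 0.082]
ft_force: [-0.8, -0.2, -0.2]
finger_gap: 0.0002
```

carry_out(dp=[[0,15,0],[0,35,0],[0,60,0],[0,85,0],[0,105,0],[0,120,0],[0,130,0],[0,130,0],[0,130,0]], turn=[0,0,0,0,0,0,0,0,0])

```text
t: 3.0
position: [0.5419, -0.341, 0.1209]
eef_rot: [0.082, -0.702, 0.703, -0.082]
ft_force: [0.3, -0.6, -0.2]
finger_gap: -0.0001
```

```bash
python3 - <<'E'
from workcell import env
import cv2,numpy as np
o=[]
for n,(x,y) in (('scene',(228,200)),('top',(415,174))):
    c=env.read_camera(n)['img']
    o.append(cv2.resize(c[y-40:y+40,x-40:x+40],(400,400),interpolation=cv2.INTER_CUBIC))
cv2.imwrite('pics/r1.png',np.hstack(o)[:,:,::-1])
E
```

```text
(no output)
```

View pics/r1.png

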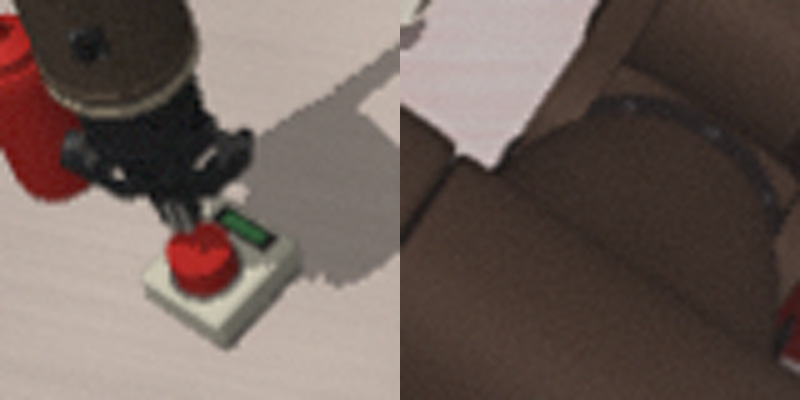

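The fingertips are at about scene (225,204), just above the red cap, and the sauce bottle stands clear. I'll descend slowly and watch the force.

carry_out(dp=[[0,6,0],[0,12,0],[0,18,0],[0,23,0],[0,27,0],[0,30,0],[0,33,0],[0,36,0],[0,36,0]], turn=[0,0,0,0,0,0,0,0,0])

```text
t: 4.0
position: [0.5418, -0.3407, 0.0841]
eef_rot: [0.082, -0.702, 0.702, -0.082]
ft_force: [-0.2, 0.8, 2.3]
finger_gap: -0.0002
```

carry_out(dp=[[0,2,0],[0,4,0],[0,6,0],[0,8,0],[0,10,0],[0,12,0],[0,13,0],[0,14,0],[0,14,0],[0,14,0]], turn=[0,0,0,0,0,0,0,0,0,0])

```text
t: 5.0
position: [0.5419, -0.3407, 0.0705]
eef_rot: [0.082, -0.702, 0.702, -0.082]
ft_force: [-0.2, 0.9, 7.9]
finger_gap: 0.0002
```

At 7.9 N the force is well above the 3 N latch threshold, so the latch is on its stop. I'll lift straight up.

carry_out(dp=[[0,-3,0],[0,-9,0],[0,-18,0],[0,-30,0],[0,-45,0],[0,-60,0],[0,-70,0],[0,-70,0]], turn=[0,0,0,0,0,0,0,0])

```text
t: 5.8
position: [0.5426, -0.3412, 0.1424]
eef_rot: [0.081, -0.702, 0.703, -0.083]
ft_force: [0.3, 0.1, -0.4]
finger_gap: -0.0001
```

carry_out(dp=[[-4,0,-11],[-11,0,-32],[-20,0,-56],[-29,0,-82],[-38,0,-107],[-47,0,-132],[-56,0,-158],[-65,0,-182],[-72,0,-203],[-76,0,-214],[-76,0,-214],[-76,0,-214]], turn=[0,0,0,0,0,0,0,0,0,0,0,0])

```text
t: 7.0
position: [0.5665, -0.115, 0.14]
eef_rot: [0.082, -0.702, 0.702, -0.082]
ft_force: [0.0, -1.2, 0.0]
finger_gap: -0.0
```

```bash
python3 - <<'E'
from workcell import env
import cv2,numpy as np
o=[]
c=env.read_camera('scene')['img']
for (x,y) in ((228,212),(289,218)):
    o.append(cv2.resize(c[y-40:y+40,x-40:x+40],(400,400),interpolation=cv2.INTER_CUBIC))
cv2.imwrite('pics/y1.png',np.hstack(o)[:,:,::-1])
E
```

```text
(no output)
```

View pics/y1.png

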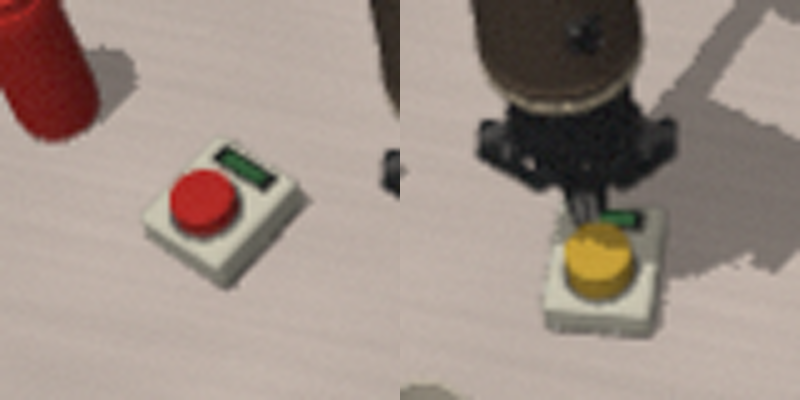

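The red cap (crop 203,202) is visibly down and its timer hasn't moved. The fingers are over yellow, so I'll descend.

carry_out(dp=[[0,8,0],[0,18,0],[0,28,0],[0,36,0],[0,43,0],[0,48,0],[0,51,0],[0,54,0],[0,56,0],[0,56,0]], turn=[0,0,0,0,0,0,0,0,0,0])

```text
t: 8.05
position: [0.5667, -0.1149, 0.0843]
eef_rot: [0.082, -0.702, 0.702, -0.082]
ft_force: [-1.3, 0.6, 2.7]
finger_gap: 0.0001
```

carry_out(dp=[[0,2,0],[0,4,0],[0,6,0],[0,8,0],[0,10,0],[0,12,0],[0,13,0],[0,14,0],[0,14,0],[0,14,0]], turn=[0,0,0,0,0,0,0,0,0,0])

```text
t: 9.05
position: [0.5667, -0.1149, 0.0704]
eef_rot: [0.082, -0.702, 0.702, -0.082]
ft_force: [-1.0, 0.2, 6.9]
finger_gap: -0.0002
```

carry_out(dp=[[0,-3,0],[0,-9,0],[0,-18,0],[0,-30,0],[0,-45,0],[0,-60,0],[0,-70,0],[0,-70,0]], turn=[0,0,0,0,0,0,0,0])

```text
t: 9.85
position: [0.5674, -0.1151, 0.1421]
eef_rot: [0.081, -0.702, 0.703, -0.083]
ft_force: [-0.9, -0.3, -1.1]
finger_gap: 0.0004
```

carry_out(dp=[[-1,0,-11],[-4,0,-32],[-7,0,-58],[-10,0,-86],[-13,0,-114],[-17,0,-142],[-20,0,-170],[-23,0,-198],[-27,0,-226],[-30,0,-254],[-33,0,-282],[-37,0,-310],[-40,0,-338],[-43,0,-362],[-45,0,-378],[-45,0,-384],[-45,0,-384],[-45,0,-384]], turn=[0,0,0,0,0,0,0,0,0,0,0,0,0,0,0,0,0,0])

```text
t: 11.65
position: [0.522, 0.2684, 0.1401]
eef_rot: [0.082, -0.702, 0.702, -0.081]
ft_force: [-0.2, 0.6, 0.3]
finger_gap: 0.0003
```

```bash
python3 - <<'E'
from workcell import env
import cv2,numpy as np
o=[]
c=env.read_camera('scene')['img']
for (x,y) in ((289,230),(403,230)):
    o.append(cv2.resize(c[y-40:y+40,x-40:x+40],(400,400),interpolation=cv2.INTER_CUBIC))
cv2.imwrite('pics/b1.png',np.hstack(o)[:,:,::-1])
E
```

```text
(no output)
```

View pics/b1.png

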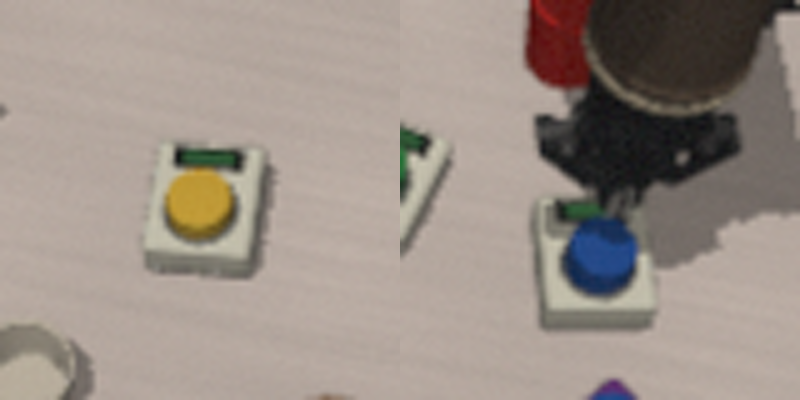

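Yellow is down (crop 200,203). The fingers are over blue, about 2 mm short in y, so I'll correct that as I descend.

carry_out(dp=[[0,8,-1],[0,18,-2],[0,28,-2],[0,36,-2],[0,43,-2],[0,48,-2],[0,51,-2],[0,54,-2],[0,56,-2],[0,56,-2]], turn=[0,0,0,0,0,0,0,0,0,0])

```text
t: 12.7
position: [0.5218, 0.2712, 0.0844]
eef_rot: [-0.082, 0.702, -0.702, 0.082]
ft_force: [-0.5, -0.4, 1.7]
finger_gap: -0.0
```

carry_out(dp=[[0,2,0],[0,4,0],[0,6,0],[0,8,0],[0,10,0],[0,12,0],[0,13,0],[0,14,0],[0,14,0],[0,14,0]], turn=[0,0,0,0,0,0,0,0,0,0])

```text
t: 13.7
position: [0.5218, 0.2712, 0.0704]
eef_rot: [-0.082, 0.702, -0.702, 0.082]
ft_force: [-0.0, 0.6, 7.1]
finger_gap: 0.0001
```

carry_out(dp=[[0,-3,0],[0,-9,0],[0,-18,0],[0,-30,0],[0,-50,0],[0,-75,0],[0,-105,0],[0,-135,0],[0,-160,0],[0,-175,0],[0,-180,0],[0,-180,0]], turn=[0,0,0,0,0,0,0,0,0,0,0,0])

```text
t: 14.9
position: [0.5218, 0.2712, 0.2512]
eef_rot: [-0.081, 0.703, -0.702, 0.082]
ft_force: [0.4, 0.3, -0.3]
finger_gap: 0.0002
```

```bash
python3 - <<'E'
from workcell import env
import cv2,numpy as np
from h import *
d=pickle.load(open('cams.pkl','rb'))
c=env.read_camera('scene');cv2.imwrite('pics/end.png',cv2.resize(c['img'][140:320,160:480],(800,450),interpolation=cv2.INTER_CUBIC)[:,:,::-1])
P={'red':(228,212),'yellow':(289,230),'blue':(403,241),'green':(357,224)}
for k,p in P.items():
    for e in (d['scene'],c):
        m,w=capc(e,p,k);cn,l,st,ce=cv2.connectedComponentsWithStats(m.astype(np.uint8));i=1+np.argmax(st[1:,4]);print(k,(ce[i]+np.array(p)-14).round(1),st[i])
E
```

```text
red [228.  211.1] [  7   6  15  15 168]
red [228.2 212. ] [  8   8  14  13 142]
yellow [288.3 229.3] [  7   6  14  16 175]
yellow [288.5 230.2] [  7   7  14  15 156]
blue [402.8 240.3] [  7   6  14  16 166]
blue [402.6 241.1] [  7   7  14  15 145]
green [357.7 222.7] [  8   4  16  17 166]
green [357.6 222.9] [  8   5  13  16 158]
```

View pics/end.png

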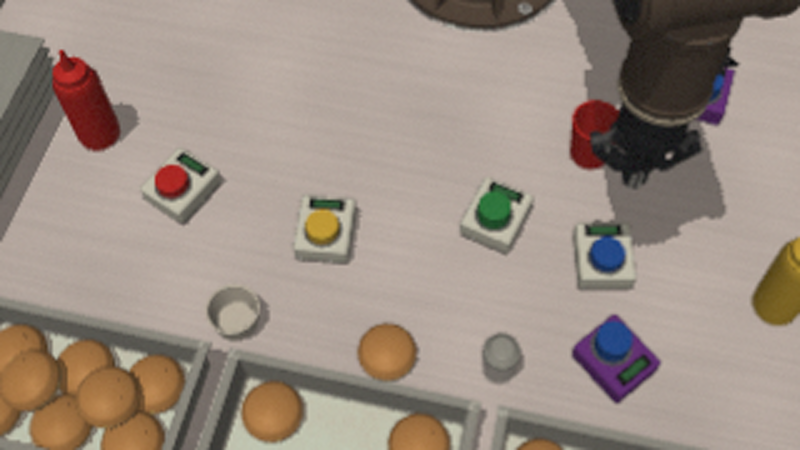

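The picture shows red (172,181), yellow (322,227) and blue (607,254) down. Green (494,210) and the purple look-alikes are up, and everything is in place.

```bash
python3 -c "
from workcell import env
print(env.job_done())"
```

```text
the job is handed in; nothing more can be done
None
```

I tapped the red, yellow and blue timers in that order with the closed fingertips, and all three caps stayed down. The steady pushes read 7.9, 6.9 and 7.1 N. The last move ended at 14.9 s, with the gripper clear above the counter.

In the final scene picture, the three tapped caps sit about 1 px lower and show less of their sides. The green cap is unchanged to within 0.2 px. The timers, bystanders and purple look-alikes appear to be where they started. I checked this from the scene camera only, because the arm blocked the top view over red and I didn't use that camera again.

The two cameras disagreed by up to about 6 mm on the cap positions at an assumed 64 mm height. I put that down to the scene view including the caps' sides, and aimed by the top view. No checks failed.

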